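# Sweep the small desk parts into the tray

### The job

With the fingers, push the eraser, the pencil sharpener and the bulldog clip along the table top through the open front of the low wooden tray, until all three lie completely inside it. Only push them: do not pick them up or lift them off the surface. The ink bottle standing among them, the small pigment pot and everything else on the table must stay where they are.

Things in the scene. Friction and masses are not known exactly. Their poses are not given: they have to be found in the camera images.
- tray: Low open-fronted tray of light wood fixed to the table, 114 (x) x 310 (y) x 26 (height) mm. Origin at the centre of its footprint, on the table top. Its own x axis points into the tray, away from the robot: the open front edge (mouth) is at x = -57, the back wall's inner face at x = +51, the side walls' inner faces at y = -149 and +149. Walls 6 mm thick. The floor is a ramp with no step: level with the table at the front edge, rising to 3 mm above the table at the back wall.
- eraser_mid (a point): White eraser in a blue card sleeve, a block 22 (x) x 52 (y) x 12 (height) mm, loose, 20 g. The point is its centre, 6 mm above its underside. It lies on the table 55 to 86 mm in front of the tray's mouth, turned by any angle.
- sharpener_mid (a point): Small grey metal wedge pencil sharpener, 15 (x) x 25 (y) x 12 (height) mm (a screw head on top reaches 14), loose, 30 g. The point is its centre, 6 mm above its underside. It lies in front of the mouth like the eraser, turned by any angle.
- clip_mid (a point): Grey steel bulldog clip, 42 (x) x 29 (y) mm, 27 mm high at its highest (its solid part 21), loose, 30 g. The point is on its centre line, 10 mm above its underside. It lies in front of the mouth like the eraser, turned by any angle.
- ink_bottle: Square dark blue ink bottle with black screw cap, 38 x 38 x 52 (height) mm, standing loose in the row with the three small parts (the four stand side by side about 70 mm apart along the tray's y, in any order). Origin at the centre of its underside. Not to be moved.
- pot: Small round clear pigment pot with white lid, diameter 40, 41 mm high, standing loose on the robot's side of the small paint tin, to the left of the row. Origin at the centre of its underside. Not to be moved.
Mind the look-alikes: they are no part of the job. Of the things that look like the part that bears clip_mid, the largest one is meant. Of the things that look like the part that bears eraser_mid, the middle-sized one is meant.

How it is judged:
At the end, for the whole second after the job is handed in: The centres of eraser, sharpener and clip are each at least 22 mm inside the tray's front edge and between its walls, down on its floor (centre below 30 mm) and at rest; the ink bottle and the pigment pot are within 15 mm of where they were and not tipped (under 0.5 rad) (x of eraser_mid in the frame of tray between -0.035 and 0.053 m and y of eraser_mid in the frame of tray between -0.15 and 0.15 m and height (world z) of each of eraser_mid, sharpener_mid, clip_mid below 0.03 m and linear speed of each of eraser, sharpener, clip below 0.02 m/s and x of sharpener_mid in the frame of tray between -0.035 and 0.053 m and y of sharpener_mid in the frame of tray between -0.15 and 0.15 m and x of clip_mid in the frame of tray between -0.035 and 0.053 m and y of clip_mid in the frame of tray between -0.15 and 0.15 m and not (distance of ink_bottle from where it was at the start of the episode above 0.015 m or angle between ink_bottle's own z axis and vertical above 0.5 rad) and not (distance of pot from where it was at the start of the episode above 0.015 m or angle between pot's own z axis and vertical above 0.5 rad)); the robot touches nothing.
It fails at once if a small part is lifted off the surface (its centre above 35 mm) (height (world z) of any of eraser_mid, sharpener_mid, clip_mid above 0.035 m).
It fails at once if the ink bottle among the parts is moved more than 15 mm or tipped (distance of ink_bottle from where it was at the start of the episode above 0.015 m or angle between ink_bottle's own z axis and vertical above 0.5 rad).
It fails at once if the pigment pot is moved more than 15 mm or tipped (distance of pot from where it was at the start of the episode above 0.015 m or angle between pot's own z axis and vertical above 0.5 rad).
It also fails if it takes over 64 s, if anything falls off the work surface, if the arm or the gripper's body presses on something with over 40 N, if the wrist force passes 120 N, or if a joint passes its speed limit or range.

### The arm

A 7-joint arm with a two-finger parallel gripper is mounted at the origin on the work surface; the furniture and walls round the work are solid. World frame = base frame: x ahead of the robot, y to its left, z up, the work surface at z = 0. Lengths are in m, angles in rad, forces in N, time in s.
With the tool pointing down it reaches from about 0.4 to 0.85 m from the base axis. Payload 10.4 kg.
Tool frame: the origin (TCP) lies between the finger pads; the fingertips stand 22 mm ahead of it and the grasp point (between the pads) lies 3 mm ahead of it (r.nose_length is the distance from the TCP to the fingertips, in m); z points along the fingers, y is the line along which they close (so a half turn about z gives the same grasp; the last joint's range is limited). The gripper opens to 87 mm and grips with 3 to 60 N. Pads are 19 mm wide; open, the fingers measure 117 mm over their backs; the gripper's body (75 mm by 190 mm) begins 51 mm behind the grasp point.
Start: joints at [1.294, 0.332, -0.065, 1.46, 0.022, 1.35, -0.088], TCP at [0.157, -0.605, 0.245] pointing down, gripper open.
Joint ranges: [-2.6, 2.6], [-0.5, 2.12], [-1.47, 1.34], [0.16, 2.42], [-1.27, 4.41], [0.06, 2.06], [-2.6, 2.6]. Speed limits (rad/s): [2.22, 2.22, 2.79, 2.79, 3.14, 3.14, 3.14].

### API

Orientations are given as a unit quaternion [x, y, z, w].
In Python, from bench import readout, cams, r gives the robot as it stands. The module is installed in compiled form; this text tells all that it offers.
- The arm moves only by the tool step_arm, never from a script. Its argument "deltas" is a list that holds one entry, the list of rows, each a list of 7 numbers: the turn, a rotation vector about the tool's x, y, z in rad, then the shift along the tool's x, y, z in m, then the opening in per cent of the stroke, from 0 (shut) to 100 (fully open). A call has 1 to 20 rows; each row is the pose to reach, as a shift and turn from the pose commanded when the call began, along the tool's axes at that moment; what a row does not reach only later rows make up. A row lasts 1/8 s, in which the tool goes at most 62.5 mm and 10.7 degrees, less where a joint would pass 70% of its speed; a pose out of reach is approached as far as the arm can. A call with a gripper value outside its range is refused whole. The fingers move at their own pace and stop on an object; "squeeze" is the grip in N (left out, the last holds). Time passes only in rows, so rows that repeat a pose let the fingers close. It gives the time, the measured TCP pose, the force, the opening and the grip force at its end, in the units of the state.
- readout.read_state(): the state, without advancing time (a new reading comes with each control period).
- cams.camera(name): name is "side" or "top" or "wrist"; returns a dict with "img" (384x512x3 uint8, red, green, blue), "fx", "fy", "cx", "cy" (pixels), "origin" and "rotation" of the camera in the world; the wrist camera has in their place "T_tool_cam" (4x4, takes a point from camera to tool coordinates, whose origin is the TCP and whose axes are the flange's). Camera axes: x right, y up, looking along -z (the intrinsics and any distortion apply to the point x, -y, -z); pixel columns grow to the right and rows downward; lengths in m; the calibration is good to about 2 mm. A picture is of the moment at which its call begins: read the wrist's pose just before it. There is no depth.
- r.close_job(): hands the job in; it is judged then, once.
The state is a dict: "time": time; "joint_positions": joint angles; "joint_vel": joint speeds; "joint_torque": joint torques, N m; "ee_pos": TCP position; "eef_rot": TCP orientation; "ft_force": force on the tool from outside, world axes, zero at the start; "torque": the same for the moment, N m; "width": finger opening in m; "grip_force": force on a finger pad.
Only numpy, scipy, OpenCV 4.12 (cv2) and the standard library are available. Lean on these libraries where they do the work, as an engineer would, in place of code of your own. Each camera call takes 0.05 s, during which the arm holds its last target. There are 200 camera calls.

## Working session

There is one attempt and no reset: what is moved stays moved. The work goes in short steps, Python scripts to look and compute and a tool call to move; the robot and the scene stay as the last step left them, time stands still between calls to the robot, and variables do not carry over. Pictures are saved under pics/ and viewed, at most 10 in all, crops included, and the job is handed in when it is done.

Besides the shell and the picture viewer there is one more tool, called after "Request:" by a JSON object that holds its "op" and its "data". step_arm: Moves the arm, as the interface text tells. Its arguments: {"type":"object","properties":{"deltas":{"type":"array"},"squeeze":{"type":"number"}},"required":["deltas"]}

```bash
mkdir -p pics; cat > h.py <<'E'
import numpy as np,cv2
from bench import readout,cams,r
from scipy.spatial.transform import Rotation as R
def snap(n,f):
    c=cams.camera(n); cv2.imwrite(f,c["img"][:,:,::-1]); return c
def ray(c,u,v,z):
    d=np.array([(u-c["cx"])/c["fx"],-(v-c["cy"])/c["fy"],-1.]); d=np.array(c["rotation"]).reshape(3,3)@d
    o=np.array(c["origin"]); return o+d*(z-o[2])/d[2]
def proj(c,p):
    q=np.array(c["rotation"]).reshape(3,3).T@(np.array(p)-c["origin"])
    return c["cx"]-c["fx"]*q[0]/q[2], c["cy"]+c["fy"]*q[1]/q[2]
E
python3 - <<'E'
from h import *
import pickle
s=readout.read_state();print({k:np.round(v,3) for k,v in s.items()},r.nose_length)
for n in("top","side"):
    c=snap(n,f"pics/{n}0.png");pickle.dump(c,open(n+".pkl","wb"))
    print(n,{k:np.round(v,3) for k,v in c.items() if k!="img"})
a=[cv2.imread(f"pics/{n}0.png") for n in("top","side")]
cv2.imwrite("pics/top1.png",cv2.resize(a[0],(800,600),interpolation=cv2.INTER_CUBIC))
E
```

```text
{'time': np.float64(0.0), 'joint_positions': array([ 1.294,  0.333, -0.065,  1.461,  0.022,  1.35 , -0.089]), 'joint_vel': array([-0.001,  0.001,  0.   , -0.001, -0.001,  0.001,  0.001]), 'joint_torque': array([-1.0000e-03, -6.2326e+01,  2.4000e-02, -3.8990e+01, -6.1000e-02,
        4.0000e-02,  0.0000e+00]), 'ee_pos': array([ 0.157, -0.605,  0.244]), 'eef_rot': array([ 0.992,  0.127, -0.   , -0.001]), 'ft_force': array([-0.148,  0.165,  0.489]), 'torque': array([-0.014,  0.01 ,  0.04 ]), 'grip_force': np.float64(0.0), 'width': np.float64(0.087)} 0.022
top {'fx': np.float64(472.085), 'fy': np.float64(472.085), 'cx': np.float64(260.105), 'cy': np.float64(190.954), 'origin': array([ 0.205, -0.212,  1.087]), 'rotation': array([-0.074,  0.078,  0.733, -0.672])}
side {'fx': np.float64(494.091), 'fy': np.float64(494.091), 'cx': np.float64(252.569), 'cy': np.float64(186.423), 'origin': array([0.482, 0.509, 0.692]), 'rotation': array([0.014, 0.411, 0.91 , 0.047])}
```

View pics/top1.png

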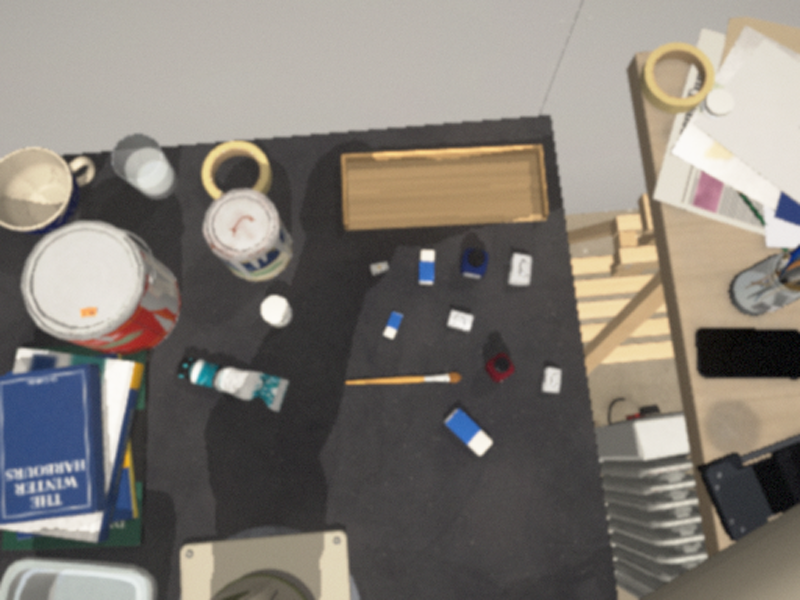

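View pics/side0.png

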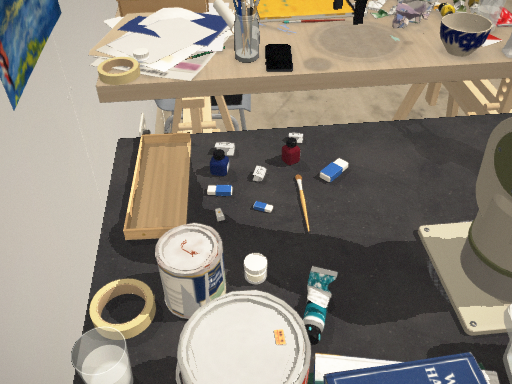

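The top view (800x600 picture) shows the row in front of the tray mouth: sharpener (378,268), eraser (427,267), blue ink bottle (474,263) and clip (520,269). The pot is at (276,310) and the tray spans (342–548,145–230).

- **Eraser look-alikes:** (427,267), (393,325) small and (468,432) large. The middle-sized one, in the row, is meant.
- **Clip look-alikes:** (520,269), (460,320) and (552,380). The largest, in the row, is meant.

Next I measure them and confirm in a crop.

```bash
sed -i 's/np.array(c\["rotation"\]).reshape(3,3)/R.from_quat(c["rotation"]).as_matrix()/g' h.py
python3 - <<'E'
from h import *
import pickle
t=pickle.load(open("top.pkl","rb"));s=pickle.load(open("side.pkl","rb"))
k=.64
print("tray front corners floor(z=0), rough",[ray(t,u*k,v*k,z).round(3) for u,v,z in((342,230,.0),(548,221,.0),(341,153,.026),(545,146,.026))])
print("side tray rim",[ray(s,u,v,.026).round(3) for u,v in((125,235),(163,239),(143,135),(190,136))])
def blobs(c,n,zs):
    img=c["img"];hsv=cv2.cvtColor(img,cv2.COLOR_RGB2HSV)
    m=((hsv[...,2]>85)).astype(np.uint8)*255
    cs,_=cv2.findContours(m,cv2.RETR_EXTERNAL,cv2.CHAIN_APPROX_NONE)
    for q in cs:
        a=cv2.contourArea(q)
        if not 15<a<700: continue
        (u,v),_,_=cv2.minAreaRect(q)
        p=ray(c,u,v,.012)
        if not(.25<p[0]<.85 and -.75<p[1]<.2) : continue
        b=cv2.boxPoints(cv2.minAreaRect(q)); w=np.array([ray(c,*x,.012)[:2] for x in b])
        e1,e2=w[1]-w[0],w[2]-w[1]
        print(n,"px",np.round([u,v]),"p",p.round(3)[:2],"size",np.round([np.hypot(*e1),np.hypot(*e2)],3),"ang",np.round(np.degrees([np.arctan2(e1[1],e1[0]),np.arctan2(e2[1],e2[0])])))
blobs(t,"top",0);blobs(s,"side",0)
a=t["img"][140:260,215:375,::-1]
cv2.imwrite("pics/crop.png",cv2.resize(a,(800,600),interpolation=cv2.INTER_CUBIC))
E
```

```text
tray front corners floor(z=0), rough [array([ 0.557, -0.139,  0.   ]), array([ 0.543, -0.457,  0.   ]), array([ 0.672, -0.148,  0.026]), array([ 0.656, -0.462,  0.026])]
side tray rim [array([ 0.664, -0.135,  0.026]), array([ 0.593, -0.118,  0.026]), array([ 0.652, -0.452,  0.026]), array([ 0.544, -0.435,  0.026])]
top px [258. 242.] p [ 0.319 -0.213] size [0.169 0.016] ang [-93. 176.]
top px [352. 242.] p [ 0.3   -0.428] size [0.03  0.039] ang [-95. 172.]
top px [320. 238.] p [ 0.316 -0.355] size [0.037 0.025] ang [-95. 173.]
top px [251. 208.] p [ 0.401 -0.205] size [0.044 0.022] ang [ -27. -118.]
top px [294. 205.] p [ 0.398 -0.305] size [0.03  0.039] ang [ -18. -108.]
top px [176. 198.] p [ 0.438 -0.032] size [0.047 0.05 ] ang [-95. 177.]
top px [303. 174.] p [ 0.471 -0.333] size [0.033 0.022] ang [-95. 174.]
top px [242. 171.] p [ 0.49  -0.192] size [0.028 0.017] ang [ -76. -167.]
top px [333. 172.] p [ 0.468 -0.403] size [0.054 0.036] ang [ -12. -101.]
top px [272. 170.] p [ 0.485 -0.262] size [0.026 0.056] ang [-95. 175.]
side px [255. 268.] p [ 0.433 -0.044] size [0.071 0.044] ang [-99. 167.]
side px [219. 214.] p [ 0.488 -0.186] size [0.016 0.037] ang [-166.   97.]
side px [263. 206.] p [ 0.4   -0.198] size [0.026 0.042] ang [-106.  152.]
side px [220. 189.] p [ 0.484 -0.259] size [0.038 0.053] ang [-92. 174.]
side px [303. 202.] p [ 0.319 -0.2  ] size [0.014 0.168] ang [-169.   88.]
side px [259. 174.] p [ 0.397 -0.3  ] size [0.054 0.033] ang [-110.  141.]
side px [295. 154.] p [ 0.31 -0.36] size [0.033 0.044] ang [-148.   97.]
side px [222. 154.] p [ 0.473 -0.376] size [0.109 0.055] ang [-104.  145.]
side px [296. 137.] p [ 0.298 -0.423] size [0.036 0.04 ] ang [173.  80.]
```

View pics/crop.png

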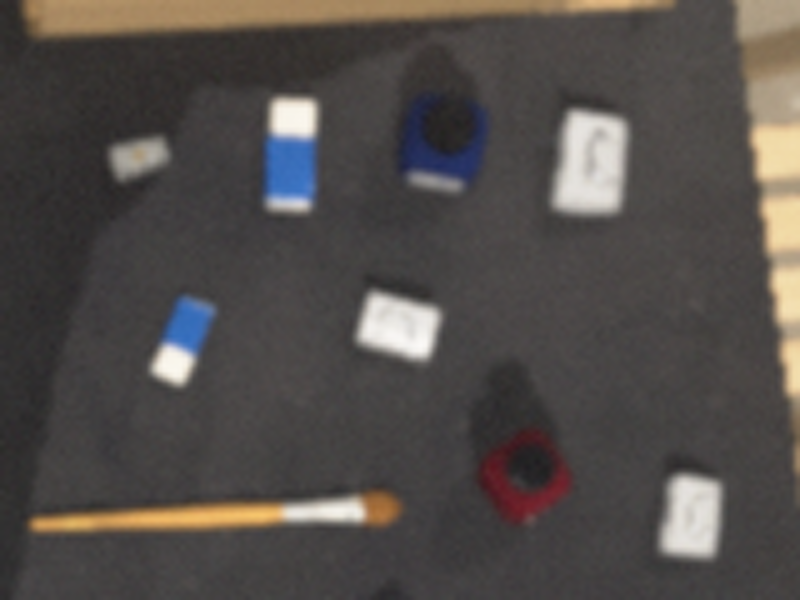

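The crop confirms it: the row eraser at crop (290,155) is the middle of the three erasers. The row clip at (590,160) is the largest clip, the sharpener is at (140,158) and the bottle at (445,142). The measured positions and sizes match the sizes given. The mouth is about 0.318 m long at a -2.5° yaw, centred near (0.55,-0.298).

I'll push with closed fingers, tool x along the tray's x axis. First I move above a point behind the sharpener.

Request:
{"op": "step_arm", "data": {"deltas": [[[0,0,0.1,0.04,-0.035,0,0],[0,0,0.2,0.08,-0.07,0.02,0],[0,0,0.298,0.12,-0.1,0.03,0],[0,0,0.298,0.16,-0.135,0.04,0],[0,0,0.298,0.2,-0.17,0.05,0],[0,0,0.298,0.24,-0.205,0.06,0],[0,0,0.298,0.28,-0.235,0.07,0],[0,0,0.298,0.32,-0.27,0.08,0],[0,0,0.298,0.36,-0.305,0.09,0],[0,0,0.298,0.388,-0.328,0.1,0],[0,0,0.298,0.388,-0.328,0.1,0],[0,0,0.298,0.388,-0.328,0.1,0]]]}}

```text
time: 1.6
ee_pos: [0.4497, -0.1906, 0.1444]
eef_rot: [1.0, -0.022, -0.0, 0.0]
ft_force: [-0.5, -1.0, -0.0]
width: 0.0008
grip_force: 0.0
```

```bash
python3 - <<'E'
from h import *
import pickle
t=pickle.load(open("top.pkl","rb"));s=pickle.load(open("side.pkl","rb"))
q=readout.read_state();m=R.from_quat(q["eef_rot"]).as_matrix();print(q["ee_pos"].round(4) if hasattr(q["ee_pos"],"round") else q["ee_pos"],m.round(3),np.round(q["joint_positions"],2),q["width"])
print("bottle",ray(t,304,168.6,.026),"tin top view base R edge",ray(t,290*.64,262*.64,0),"side base",ray(s,205,315,0),ray(s,222,290,0), "top rim",[ray(s,190,250,z).round(3) for z in(.09,.12)],[ray(t,243*.64,217*.64,z).round(3) for z in(.09,.12)])
E
```

```text
[ 0.4497 -0.1906  0.1444] [[ 0.999 -0.045 -0.001]
 [-0.045 -0.999 -0.   ]
 [-0.001  0.    -1.   ]] [ 0.71  0.15 -0.43  1.92  0.07  1.09 -1.36] 0.0007647590163632086
bottle [ 0.47927194 -0.33461698  0.026     ] tin top view base R edge [ 0.51300642 -0.05695216  0.        ] side base [0.5225739  0.03506363 0.        ] [ 0.49232199 -0.01203334  0.        ] top rim [array([ 0.538, -0.029,  0.09 ]), array([ 0.536, -0.002,  0.12 ])] [array([ 0.559, -0.007,  0.09 ]), array([ 0.549, -0.013,  0.12 ])]
```

Request:
{"op": "step_arm", "data": {"deltas": [[[0,0,0,0,0,0.04,0],[0,0,0,0,0,0.08,0],[0,0,0,0,0,0.105,0],[0,0,0,0,0,0.117,0],[0,0,0,0,0,0.117,0],[0,0,0,0.01,0,0.117,0],[0,0,0,0.02,0,0.117,0],[0,0,0,0.03,0,0.117,0],[0,0,0,0.04,0,0.117,0],[0,0,0,0.05,0,0.117,0],[0,0,0,0.06,0,0.117,0],[0,0,0,0.07,0,0.117,0],[0,0,0,0.08,0,0.117,0],[0,0,0,0.09,0,0.117,0]]]}}

```text
time: 3.35
ee_pos: [0.5407, -0.1941, 0.0275]
eef_rot: [1.0, -0.022, 0.0, 0.0]
ft_force: [0.3, 0.0, -0.1]
width: 0.0003
grip_force: 0.1
```

```bash
python3 - <<'E'
from h import *
c=snap("side","pics/s2.png");a=c["img"][120:260,110:310,::-1]
cv2.imwrite("pics/s2c.png",cv2.resize(a,(800,560),interpolation=cv2.INTER_CUBIC))
E
```

```text
(no output)
```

View pics/s2c.png

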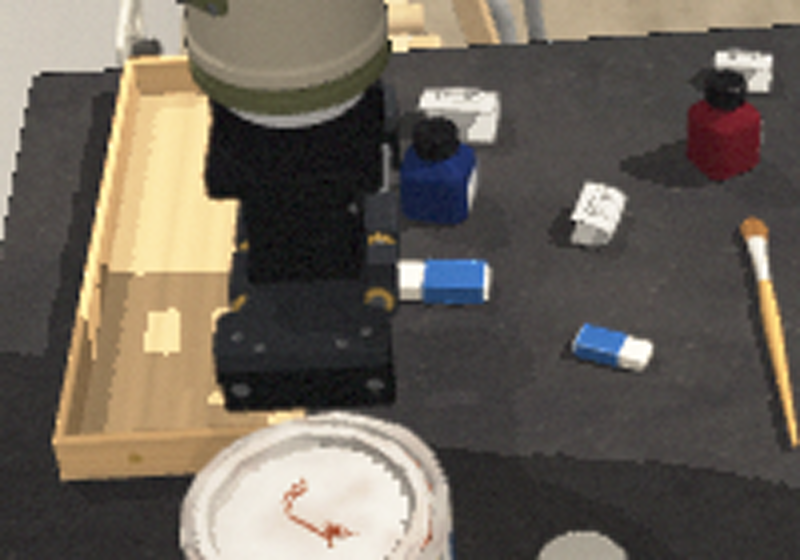

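The side view shows the arm hiding the sharpener, and the bottle at crop (438,185) has not moved. I continue the push, lift, and go above the spot behind the eraser.

Request:
{"op": "step_arm", "data": {"deltas": [[[0,0,0,0.01,0,0,0],[0,0,0,0.02,0,0,0],[0,0,0,0.03,0,0,0],[0,0,0,0.038,0,0,0],[0,0,0,0.045,0,0,0],[0,0,0,0.045,0,0,0],[0,0,0,0.035,0,0,0],[0,0,0,0.035,0,-0.04,0],[0,0,0,0.035,0,-0.1,0],[0,0,0,0,0.02,-0.1,0],[0,0,0,-0.04,0.04,-0.1,0],[0,0,0,-0.08,0.06,-0.1,0],[0,0,0,-0.1,0.069,-0.1,0],[0,0,0,-0.1,0.069,-0.1,0],[0,0,0,-0.1,0.069,-0.1,0]]]}}

```text
time: 5.28
ee_pos: [0.4376, -0.2581, 0.1277]
eef_rot: [1.0, -0.022, 0.0, 0.0]
ft_force: [0.4, -0.2, 0.4]
width: 0.0005
grip_force: 0.0
```

```bash
python3 - <<'E'
from h import *
c=snap("side","pics/s3.png");a=c["img"][120:260,110:310,::-1]
cv2.imwrite("pics/s3c.png",cv2.resize(a,(800,560),interpolation=cv2.INTER_CUBIC))
E
```

```text
(no output)
```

View pics/s3c.png

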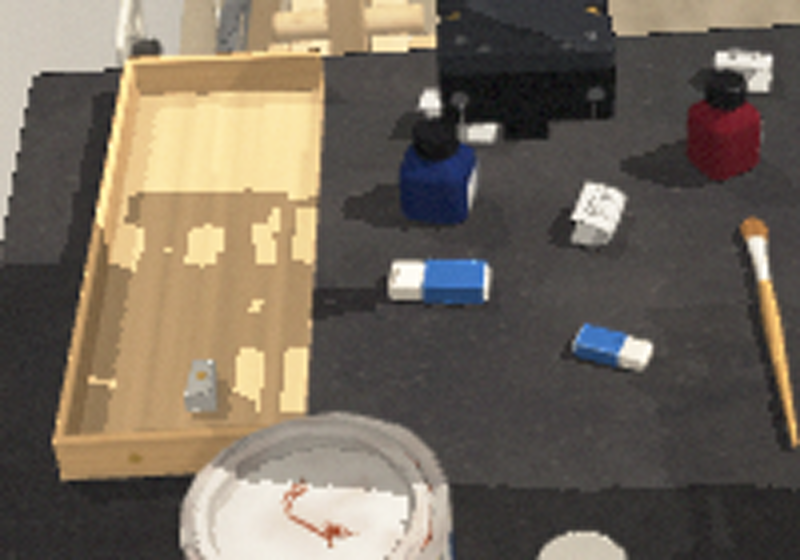

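The side view shows the sharpener mid-tray at crop (200,385), clear of the mouth edge, with the bottle unmoved. Next is the eraser.

Request:
{"op": "step_arm", "data": {"deltas": [[[0,0,0,0,0.003,0.04,0],[0,0,0,0,0.003,0.08,0],[0,0,0,0,0.003,0.1,0],[0,0,0,0,0.003,0.1005,0],[0,0,0,0.01,0.003,0.1005,0],[0,0,0,0.02,0.003,0.1005,0],[0,0,0,0.03,0.003,0.1005,0],[0,0,0,0.04,0.003,0.1005,0],[0,0,0,0.05,0.003,0.1005,0],[0,0,0,0.06,0.003,0.1005,0],[0,0,0,0.07,0.003,0.1005,0],[0,0,0,0.08,0.003,0.1005,0],[0,0,0,0.09,0.003,0.1005,0],[0,0,0,0.1,0.003,0.1005,0],[0,0,0,0.11,0.003,0.1005,0],[0,0,0,0.12,0.003,0.1005,0],[0,0,0,0.13,0.003,0.1005,0],[0,0,0,0.14,0.003,0.1005,0],[0,0,0,0.14,0.003,0.1005,0],[0,0,0,0.13,0.003,0.1005,0]]]}}

```text
time: 7.82
ee_pos: [0.5667, -0.2671, 0.0269]
eef_rot: [1.0, -0.022, 0.0, -0.0]
ft_force: [-0.0, 0.3, 0.8]
width: 0.0006
grip_force: 0.0
```

Request:
{"op": "step_arm", "data": {"deltas": [[[0,0,0,0,0,-0.05,0],[0,0,0,0,0,-0.1,0],[0,0,0,-0.04,0.04,-0.1,0],[0,0,0,-0.08,0.08,-0.1,0],[0,0,0,-0.12,0.12,-0.1,0],[0,0,0,-0.1475,0.142,-0.1,0],[0,0,0,-0.1475,0.142,-0.1,0],[0,0,0,-0.1475,0.142,-0.1,0]]]}}

```text
time: 8.82
ee_pos: [0.4132, -0.402, 0.1271]
eef_rot: [1.0, -0.022, 0.0, -0.0]
ft_force: [-0.4, -0.4, -0.4]
width: 0.0003
grip_force: 0.0
```

```bash
python3 - <<'E'
from h import *
c=snap("top","pics/t4.png");a=c["img"][80:230,200:400,::-1]
cv2.imwrite("pics/t4c.png",cv2.resize(a,(800,600),interpolation=cv2.INTER_CUBIC))
print(np.round(readout.read_state()["ee_pos"],4))
E
```

```text
[ 0.4138 -0.4016  0.1271]
```

View pics/t4c.png

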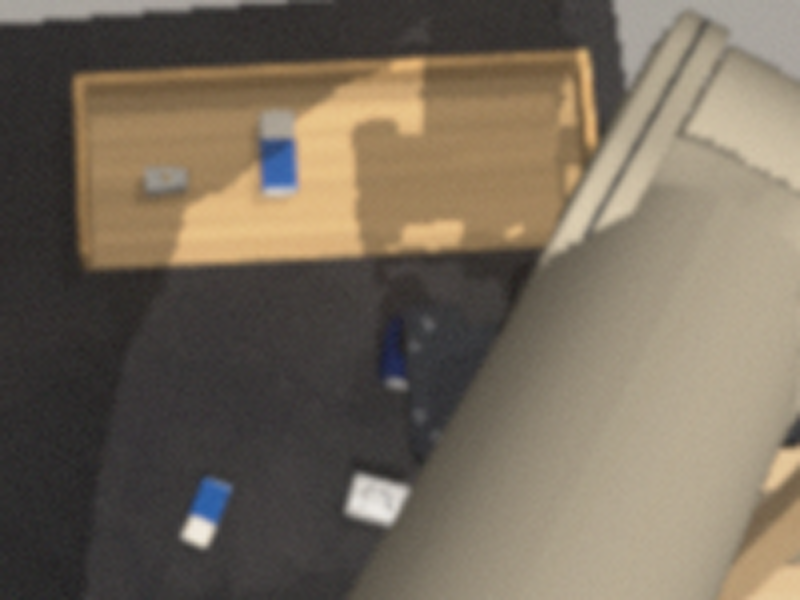

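The top view shows the sharpener at crop (165,182) and the eraser at (278,152), both well inside the tray; the bottle at (395,355) has not moved. Next is the clip.

Request:
{"op": "step_arm", "data": {"deltas": [[[0,0,0,0,0,0.05,0],[0,0,0,0,0,0.09,0],[0,0,0,0,0,0.1,0],[0,0,0,0.005,0,0.1,0],[0,0,0,0.015,0,0.1,0],[0,0,0,0.025,0,0.1,0],[0,0,0,0.035,0,0.1,0],[0,0,0,0.045,0,0.1,0],[0,0,0,0.055,0,0.1,0],[0,0,0,0.065,0,0.1,0],[0,0,0,0.075,0,0.1,0],[0,0,0,0.085,0,0.1,0],[0,0,0,0.095,0,0.1,0],[0,0,0,0.105,0,0.1,0],[0,0,0,0.115,0,0.1,0],[0,0,0,0.125,0,0.1,0],[0,0,0,0.135,0,0.1,0],[0,0,0,0.145,0,0.1,0],[0,0,0,0.155,0,0.1,0],[0,0,0,0.162,0,0.1,0]]]}}

```text
time: 11.38
ee_pos: [0.5758, -0.4097, 0.0271]
eef_rot: [1.0, -0.022, 0.0, 0.0]
ft_force: [-0.5, -0.0, 0.8]
width: 0.0003
grip_force: 0.1
```

Request:
{"op": "step_arm", "data": {"deltas": [[[0,0,0,0,0,0,0],[0,0,0,-0.015,0,0,0],[0,0,0,-0.015,0,0,0],[0,0,0,-0.015,0,-0.05,0],[0,0,0,-0.015,0,-0.11,0],[0,0,0,-0.06,0.0,-0.14,0],[0,0,0,-0.12,0.0,-0.17,0],[0,0,0,-0.17,0.03,-0.2,0],[0,0,0,-0.2,0.07,-0.2,0],[0,0,0,-0.23,0.11,-0.2,0],[0,0,0,-0.23,0.11,-0.2,0]]]}}

```text
time: 12.75
ee_pos: [0.3364, -0.5132, 0.2272]
eef_rot: [1.0, -0.026, -0.001, 0.001]
ft_force: [0.8, 0.5, -0.3]
width: 0.0004
grip_force: 0.0
```

```bash
python3 - <<'E'
from h import *
c=snap("top","pics/t5.png");s=snap("side","pics/s5.png")
a=cv2.resize(c["img"][80:230,180:400,::-1],(440,300));b=cv2.resize(s["img"][120:300,110:310,::-1],(400,360))
z=np.zeros((360,800,3),np.uint8);z[:300,:400]=a[:,:400];z[:,400:]=b
cv2.imwrite("pics/f5.png",z)
E
```

```text
(no output)
```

View pics/f5.png

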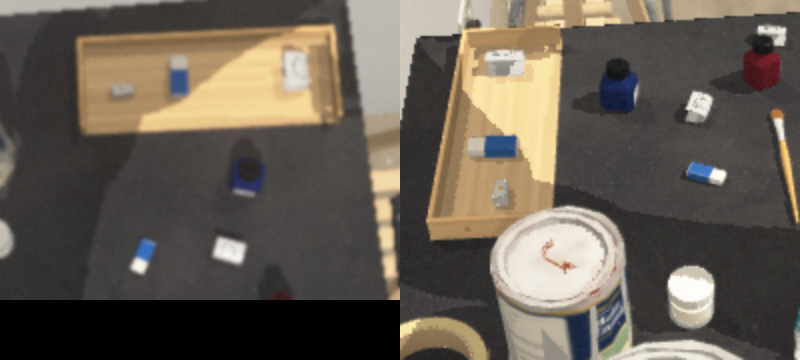

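The final picture shows all three parts fully inside the tray: sharpener (121,90), eraser (179,76) and clip (295,70) in its top-view half. The bottle and pot are where they were, and the arm is clear.

```bash
python3 -c "
from h import *
print(r.close_job())"
```

```text
the job is handed in; nothing more can be done
None
```

The eraser, sharpener and clip were pushed into the tray and lie fully inside it, the ink bottle and pigment pot look unmoved in the final images, and the job was handed in at about 13 s of the 64 s allowed; the judge's verdict was not shown.

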